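# Lock the gate valve, then hold the airlock lid open for loading

## Robot

A 6-joint arm with a two-finger parallel gripper is mounted at the origin on the work surface. World frame = base frame: x ahead of the robot, y to its left, z up, the work surface at z = 0. Lengths are in m, angles in rad, forces in N, time in s.
With the tool pointing down it reaches from about 0.3 to 0.875 m from the base axis. Payload 6.4 kg.
Tool frame: the origin (TCP) lies between the finger pads, 19 mm behind the fingertips; this is the grasp point; z points along the fingers, y is the direction in which the jaws open and shut (so a half turn about z gives the same grasp; the last joint's range is limited). The gripper opens to 88 mm and grips with 3 to 60 N. Pads are 18 mm wide; open, the fingers measure 123 mm over their backs; the gripper's body (75 mm by 187 mm) begins 45 mm behind the grasp point.
Start: joints at [-1.399, 0.181, 1.607, -0, 1.354, -0.206], TCP at [0.212, -0.534, 0.257] pointing down, gripper open.
Joint ranges: [-2.99, 2.99], [-0.89, 2.07], [0.3, 2.58], [-1.14, 4.28], [0, 2.63], [-3.12, 3.12]. Speed limits (rad/s): [2.57, 2.57, 3.01, 3.14, 3.14, 3.14].

## Interface

Orientations are given as [roll, pitch, yaw] about the fixed x, y, z axes, in that order (R = Rz(yaw) Ry(pitch) Rx(roll)).
In Python, from plant import ctrl gives the robot as it stands.
- The arm moves only by the tool apply_moves, never from a script. Its argument "series" is a list of rows, each a list of 7 numbers: the shift along the tool's x, y, z in mm, then the turn, a rotation vector about the tool's x, y, z in degrees, then the finger opening in mm, from 0 to 88.1. In form: [[x, y, z, wx, wy, wz, claw], ...]. A call has 1 to 12 rows; each row shifts and turns the commanded pose from where the row before left it, along the tool's axes as they then stand; what a row does not reach is not made up. A row lasts 1/10 s, in which the tool goes at most 50 mm and 8.59 degrees, less where a joint would pass 70% of its speed; a pose out of reach is approached as far as the arm can. A call is refused whole if a number of a shift passes 50 or a number of a turn 8.59, either way. A call with a gripper value outside its range is refused whole. The fingers move at their own pace and stop on an object; "newtons" is the grip in N (left out, the last holds). Time passes only in rows, so rows that do not move let the fingers close. It gives the time, the measured TCP pose, the force and the opening at its end, in the units of the state.
- ctrl.sense(): the state, without advancing time (a new reading comes with each control period).
- ctrl.camera(name): name is "side" or "top" or "wrist"; returns the picture (384x512x3 uint8, red, green, blue); there is no depth.
- ctrl.camera_model(name): a dict with "intrinsics" (3x3 intrinsics, pixels), "R" (3x3) and "t" (3): a world point X has camera coordinates R X + t. Camera axes: x right, y down, z forward; pixel columns grow to the right and rows downward; lengths in m; the calibration is good to about 2 mm. The wrist camera is an equidistant fisheye: a pixel r from the principal point sees the ray r / f radians off the axis. A picture is of the moment at which its call begins: read the wrist's pose just before it. camera_model takes no time and is no camera call; for the wrist camera it gives the pose at the moment of the call.
- ctrl.sign_off(): hands the job in, once; it reports no verdict.
The state is a dict: "time": time; "joint_positions": joint angles; "joint_velocities": joint speeds; "effort": joint torques, N m; "position": TCP position; "orientation": TCP orientation; "force": force on the tool from outside, world axes, zero at the start; "moment": the same for the moment, N m; "grip_width": finger opening in m.
Only numpy, scipy, OpenCV 4.12 (cv2) and the standard library are available. Lean on these libraries where they do the work, as an engineer would, in place of code of your own. Each camera call takes 0.05 s, during which the arm holds its last target. There are 200 camera calls.

## Task

The airlock is vented and about to be loaded: first slide the gate valve's locking bolt fully home through its keeper while the lid is still shut, then lift the airlock lid by its bar handle to 60 degrees from shut. The lid has no stay and falls shut if let go, so finish with the handle still held and the lid steady at 60 degrees, ready for a colleague to reach in with the specimen. Leave the other things on the bench where they stand.

Things in the scene. Friction and masses are not known exactly. Their poses are not given: they have to be found in the camera images.
- airlock: fixed vacuum rig in one piece. Origin at table height under the centre of the airlock; x points from the lid's handle side to its hinge side (away from the robot), y to the robot's left, z up. Aluminium airlock box 170 x 170 mm, rim at z 150. At y 122 mm stands the gate valve, 45 mm thick, its flat bonnet plate at z 200. To the -y side a transfer rod runs to y -364, top at z 130
- lid (a joint): opening angle of the lid, rad: 0 shut, grows as the handle side rises, stop at 1.85. Aluminium plate 170 x 170 x 12 mm with a square window, top at z 162 mm when shut, 0.55 to 0.9 kg with handle; swings freely and falls shut by its weight from anywhere below about 80 degrees (3 to 5 N upwards at the handle raises it, 1.5 to 3 N square to the line from hinge to bar holds it at 60)
- lid_hinge (a point): middle of the lid's hinge line, on the rig 92 mm beyond the origin in x, at z 156 mm; the hinge line runs along the rig's y
- handle (a point): bar handle bolted on top of the lid near its edge facing the robot: dark round bar 10 mm thick, 100 mm long along the rig's y, on a post at each end, 35 mm clear beneath. This point is the middle of the bar; it turns with the lid. Shut: 150 mm nearer the robot than the hinge line and 46 mm above it (z 202 mm), free space all round
- bolt (a joint): travel of the locking bolt, m: 0 fully drawn back (towards the robot), 0.040 fully home, at its stop; starts between 0 and 0.012. It slides along the rig's +x (away from the robot) with about 2.5 N of friction and stays where it is left
- bolt_knob (a point): middle of the grip of the bolt's upright black knob, 13 to 15 mm across, at z 240 mm (knob's top at z 255); below it the steel bolt and two aluminium guides reach up to z 224 mm. It moves along the rig's x at y 122 mm, from x -85 (drawn back) to x -45 mm (home)
- keeper (a point): mouth of the keeper that the bolt's tip enters: two yellow eyes, one either side of the valve's steel stem; the stem carries a red cap 30 mm across, top at z 249 mm, whose centre is 50 mm beyond the knob's home position
- chamber_top (a point): middle of the viewport on top of the steel chamber beyond the gate valve, z 195 mm: nothing to do here, keep clear; the chamber is 190 mm wide and runs along the rig's y from 160 to 430 mm; a blue gauge on it, 90 mm further along y, reaches z 256 mm
- stub_tray: bystander: blue tray of aluminium specimen stubs, 75 x 115 x 22 mm, loose; origin under its centre
- specimen_holder: bystander: brass specimen holder, 48 mm across, 30 mm high, loose; origin under its centre
- grease_jar: bystander: small jar with black cap, 52 mm across, 42 mm high, loose; origin under its centre
- wash_bottle: bystander: white bottle with red cap, 64 mm across, 150 mm high, loose; origin under its centre
- tweezers: bystander: steel tweezers, 130 mm long, flat on the bench; origin under the middle
- screwdriver: bystander: orange screwdriver, 150 mm long, flat on the bench; origin on its length

How it is judged:
By the outcome, as a careful person would: the job done as asked, in the order asked, and still so for the second after the job is handed in, while the arm keeps its last pose, push and grip.
It also fails if it takes over 42 s, if anything falls off the work surface, if the arm or the gripper's body presses on something with over 40 N, if the wrist force passes 120 N, or if a joint passes its speed limit or range.

## Working session

There is one attempt and no reset: what is moved stays moved. The work goes in short steps, Python scripts to look and compute and a tool call to move; the robot and the scene stay as the last step left them, time stands still between calls to the robot, and variables do not carry over. Pictures are saved under pics/ and viewed, about 8 in all and at most 12, crops included, and the job is handed in when it is done.

Besides the shell and the picture viewer there is one more tool, called after "Call:" by a JSON object that holds its "method" and its "body", one argument or row to a line. apply_moves: Moves the arm, as the interface text tells. Its arguments: {"type":"object","properties":{"series":{"type":"array"},"newtons":{"type":"number"}},"required":["series"]}

```bash
mkdir -p pics; ls; python3 - <<'E'
from plant import ctrl
import cv2,json
for n in("top","side"):
    im=ctrl.camera(n); cv2.imwrite(f"pics/{n}0.png",im[:,:,::-1])
    m=ctrl.camera_model(n); print(n,m)
print(ctrl.sense())
E
python3 -c "
import cv2,numpy as np
cv2.imwrite('pics/both0.png',cv2.resize(np.hstack([cv2.imread('pics/top0.png'),cv2.imread('pics/side0.png')]),(800,300)))"
```

```text
pics
top {'intrinsics': array([[357.87318928,   0.        , 253.94042317],
       [  0.        , 357.87318928, 190.33936176],
       [  0.        ,   0.        ,   1.        ]]), 'R': array([[-7.98353069e-03, -9.99968130e-01,  4.39902017e-05],
       [-9.91263837e-01,  7.90824570e-03, -1.31656619e-01],
       [ 1.31652076e-01, -1.09469056e-03, -9.91295381e-01]]), 't': array([-0.03785511,  0.54265294,  1.06408268])}
side {'intrinsics': array([[421.70591882,   0.        , 256.96608974],
       [  0.        , 421.70591882, 188.62674994],
       [  0.        ,   0.        ,   1.        ]]), 'R': array([[-0.97159177, -0.23631449, -0.01284105],
       [-0.1354676 ,  0.59981712, -0.78858605],
       [ 0.19405659, -0.76444417, -0.61479033]]), 't': array([0.52221726, 0.23822095, 1.22148672])}
{'time': 0.1, 'joint_positions': array([-1.39928217e+00,  1.81460507e-01,  1.60789094e+00, -1.22557974e-05,
        1.35380842e+00, -2.06258175e-01]), 'joint_velocities': array([ 2.68022290e-04, -1.05755581e-04, -1.93928887e-03, -5.80405540e-04,
        4.06310743e-04, -2.87529738e-05]), 'effort': array([ 5.36321859e-04, -4.34815049e+01, -3.42694402e+01,  7.04189669e-02,
        3.39869026e-02, -2.97784982e-05]), 'position': array([ 0.21204596, -0.53398851,  0.25661197]), 'orientation': array([-3.14005620e+00, -3.09253464e-04,  3.77774738e-01]), 'force': array([-0.29889286, -0.59022561,  0.62407932]), 'moment': array([ 0.00349716, -0.01198219,  0.01832068]), 'grip_width': 0.08849532036125422}
```

View pics/top0.png

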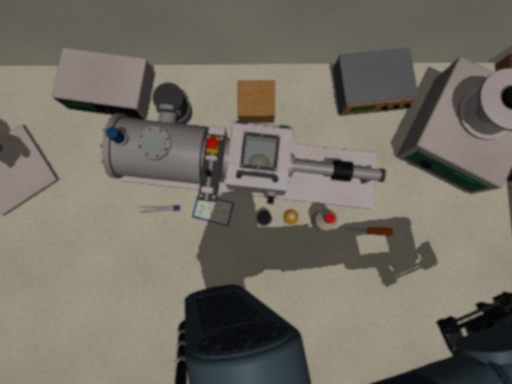

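View pics/side0.png

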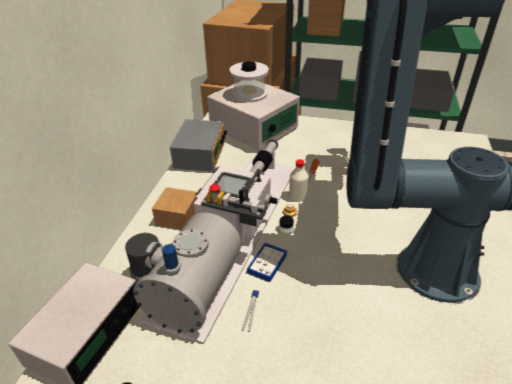

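Top view shows the rig turned by a few degrees clockwise: red stem cap near (212,143), lid near (260,155), handle and bolt on the robot side. The tray sits just in front of the bolt. Zooming in.

```bash
python3 - <<'E'
import cv2,numpy as np
t=cv2.imread('pics/top0.png');s=cv2.imread('pics/side0.png')
a=cv2.resize(t[120:220,185:305],(600,500),interpolation=cv2.INTER_CUBIC)
b=cv2.resize(s[160:240,190:290],(625,500),interpolation=cv2.INTER_CUBIC)
cv2.imwrite('pics/zt.png',a);cv2.imwrite('pics/zs.png',b)
E
```

```text
(no output)
```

View pics/zt.png

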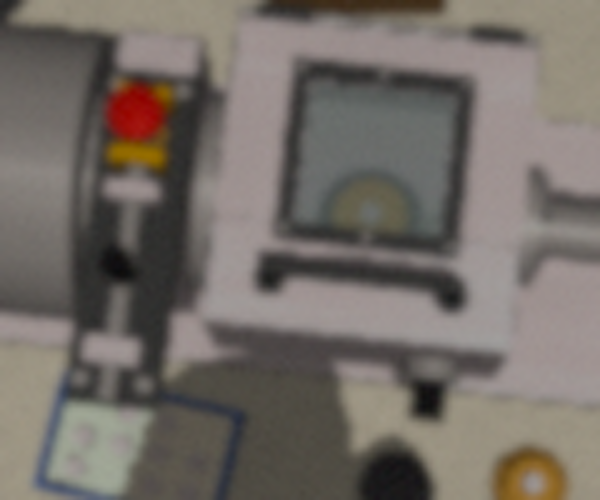

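View pics/zs.png

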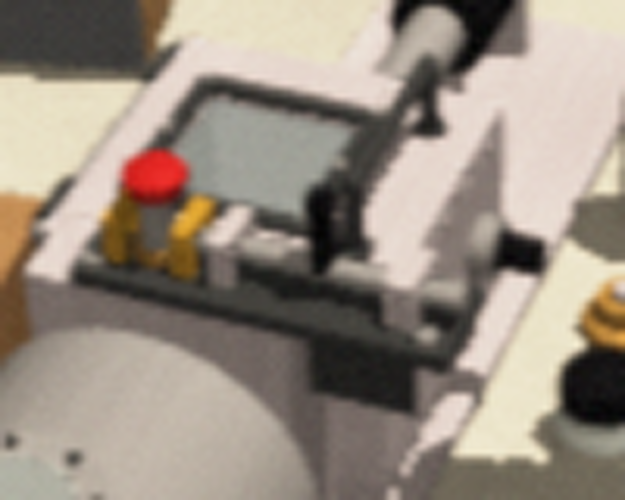

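Red cap centre is at zoom (137,112), the knob's top near (118,262), the bar from about (265,264) to (455,280), and the lid's four top corners are visible. Casting these to their planes.

```bash
cat > h.py <<'E'
import numpy as np,cv2
from plant import ctrl
def ray(m,u,v):
    K,R,t=m['intrinsics'],m['R'],m['t']
    d=R.T@np.linalg.inv(K)@[u,v,1]; return -R.T@t,d
def fray(m,u,v):
    K,R,t=m['intrinsics'],m['R'],m['t']
    x=np.array([u-K[0,2],v-K[1,2]]);r=np.hypot(*x);th=r/K[0,0]
    return -R.T@t,R.T@np.r_[x/max(r,1e-9)*np.sin(th),np.cos(th)]
def onz(c,d,z): return c+d*(z-c[2])/d[2]
def tri(r1,r2):
    A=[];b=[]
    M=np.zeros((3,3));q=np.zeros(3)
    for c,d in(r1,r2):
        d=d/np.linalg.norm(d);P=np.eye(3)-np.outer(d,d);M+=P;q+=P@c
    p=np.linalg.solve(M,q);return p
E
python3 - <<'E'
from h import *
m=ctrl.camera_model("top");s=ctrl.camera_model("side")
T=lambda x,y:ray(m,185+x/5-.4,120+y/5-.4); S=lambda x,y:ray(s,190+x/6.25-.42,160+y/6.25-.42)
r=lambda p:print(np.round(p*1000,1))
# red cap via mask
for n,f in(("top",m),("side",s)):
    im=cv2.imread(f"pics/{n}0.png").astype(int);k=(im[:,:,2]>150)&(im[:,:,1]<50)&(im[:,:,0]<60)
    k[:, 260:]=0; v,u=np.nonzero(k); print(n,u.mean(),v.mean(),len(u)); r(onz(*ray(f,u.mean(),v.mean()),.249 if n=="top" else .246))
print("knob");r(onz(*T(118,262),.255)); r(onz(*S(322,192),.255))
print("bar");L=onz(*T(265,264),.204);R=onz(*T(455,280),.204);r(L);r(R);r((L+R)/2);print(np.linalg.norm(L-R),np.degrees(np.arctan2((L-R)[1],(L-R)[0]))-90)
print("bar side");r(onz(*S(322,190),.204));r(onz(*S(428,65),.204))
print("lid")
c=[onz(*T(*p),.162) for p in((240,18),(538,36),(505,355),(207,320))]
for p in c:r(p)
r(sum(c)/4)
for i in range(4):
    d=c[i]-c[i-1];print(np.linalg.norm(d),np.degrees(np.arctan2(d[1],d[0])))
E
```

```text
top 212.10344827586206 143.48275862068965 29
[633.8  62.4 249. ]
side 214.2608695652174 187.34782608695653 46
[637.8  64.5 246. ]
knob
[559.9  70.8 255. ]
[559.9  72.  255. ]
bar
[5.677e+02 4.000e-01 2.040e+02]
[558.4 -98.9 204. ]
[563.1 -49.3 204. ]
0.0997455394068318 -5.34248111190108
bar side
[579.3   8.3 204. ]
[555.2 -97.8 204. ]
lid
[714.8  15.9 162. ]
[ 703.2 -150.   162. ]
[ 524.2 -128.1  162. ]
[544.7  33.9 162. ]
[621.7 -57.  162. ]
0.17108388030657026 -6.0414961099720355
0.16631574494887963 -94.03063381435972
0.18031005867823002 173.0273237665418
0.16331772898027652 82.7773645894595
```

Consistent: rig yaw is about -6.2°, its origin about (617,-58) mm, and the knob about 14 mm along its travel. Plan: push the knob with closed fingers, jaw axis along rig x, then grip the bar in the same orientation.

```bash
cat >> h.py <<'E'
from scipy.spatial.transform import Rotation as Ro
YAW=np.radians(-6.2);O=np.array([.617,-.058,0])
def rig(x,y,z): return O+np.r_[Ro.from_euler('z',YAW).as_matrix()[:2,:2]@[x,y],z*1.0]*1 if 0 else O+Ro.from_euler('z',YAW).apply([x,y,z])
def torig(p): return Ro.from_euler('z',YAW).inv().apply(np.asarray(p)-O)
def Rt(tilt=0): # tool y along rig x, pointing down; tilt>0 = fingertips toward +x (deg)
    return Ro.from_euler('z',YAW)*Ro.from_euler('y',-np.radians(tilt))*Ro.from_euler('xyz',[np.pi,0,np.pi/2])
def rows(wps,p=None,R=None,claw=0):
    s=ctrl.sense()
    if p is None:p,R=s['position'],Ro.from_euler('xyz',s['orientation'])
    out=[]
    for q,Q in wps:
        sh=R.inv().apply(np.asarray(q)-p)*1000; w=np.degrees((R.inv()*Q).as_rotvec())
        row=np.r_[np.round(sh,1),np.round(w,2)]; out.append(row.tolist()+[claw])
        p=p+R.apply(row[:3]/1000);R=R*Ro.from_rotvec(np.radians(row[3:]))
    for o in out:print(o)
    print('end',p,R.as_euler('xyz'),torig(p))
def interp(p0,R0,p1,R1,n):
    rv=(R0.inv()*R1).as_rotvec()
    return [(p0+(p1-p0)*(i+1)/n,R0*Ro.from_rotvec(rv*(i+1)/n)) for i in range(n)]
E
python3 - <<'E'
from h import *
s=ctrl.sense();p=s['position'];R=Ro.from_euler('xyz',s['orientation'])
A=np.array([.42,-.30,.36]);B=rig(-.115,.122,.30)
print(Rt().as_euler('xyz'),B)
w=interp(p,R,A,R*Ro.from_rotvec((R.inv()*Rt()).as_rotvec()*.6),8);w+=interp(A,w[-1][1],B,Rt(),10)
rows(w)
E
```

```text
[3.14159265 0.         1.46258591] [0.51584856 0.07570634 0.3       ]
[35.0, -17.6, -12.9, -0.01, -0.0, -4.66, 0]
[36.2, -14.7, -12.9, -0.0, -0.01, -4.66, 0]
[37.4, -11.8, -12.9, -0.01, -0.0, -4.66, 0]
[38.1, -8.6, -12.9, -0.0, -0.01, -4.67, 0]
[38.8, -5.5, -12.9, -0.01, -0.0, -4.66, 0]
[39.1, -2.4, -12.9, -0.0, -0.01, -4.66, 0]
[39.1, 0.9, -12.9, -0.01, -0.0, -4.66, 0]
[38.9, 4.0, -12.9, -0.0, -0.01, -4.66, 0]
[37.1, -11.2, 6.0, -0.0, 0.0, -2.49, 0]
[37.6, -9.5, 6.0, -0.01, -0.0, -2.49, 0]
[38.0, -7.9, 6.1, 0.0, -0.0, -2.48, 0]
[38.2, -6.3, 6.0, -0.0, -0.01, -2.49, 0]
[38.5, -4.6, 6.0, -0.01, 0.0, -2.48, 0]
[38.7, -2.9, 6.0, 0.0, -0.0, -2.49, 0]
[38.7, -1.3, 6.0, -0.0, -0.0, -2.49, 0]
[38.8, 0.5, 6.0, -0.0, -0.01, -2.48, 0]
[38.7, 2.1, 6.0, -0.01, 0.0, -2.49, 0]
[38.6, 3.8, 6.0, 0.0, -0.0, -2.49, 0]
end [0.51582305 0.07569031 0.30000351] [ 3.14157155e+00 -3.72484749e-05  1.46267184e+00] [-0.11502363  0.1219813   0.30000351]
```

Call:
{"method": "apply_moves", "body": {
  "series": [
    [35, -17.6, -12.9, 0, 0, -4.66, 0],
    [36.2, -14.7, -12.9, 0, 0, -4.66, 0],
    [37.4, -11.8, -12.9, 0, 0, -4.66, 0],
    [38.1, -8.6, -12.9, 0, 0, -4.67, 0],
    [38.8, -5.5, -12.9, 0, 0, -4.66, 0],
    [39.1, -2.4, -12.9, 0, 0, -4.66, 0],
    [39.1, 0.9, -12.9, 0, 0, -4.66, 0],
    [38.9, 4, -12.9, 0, 0, -4.66, 0]
  ],
  "newtons": 20
}}

```text
time: 0.9
position: [0.4207, -0.2988, 0.3608]
orientation: [-3.141, -0.0, 1.032]
force: [0.4, 0.2, -0.5]
grip_width: 0.026
```

Call:
{"method": "apply_moves", "body": {
  "series": [
    [37.1, -11.2, 6, 0, 0, -2.49, 0],
    [37.6, -9.5, 6, 0, 0, -2.49, 0],
    [38, -7.9, 6, 0, 0, -2.48, 0],
    [38.2, -6.3, 6, 0, 0, -2.49, 0],
    [38.5, -4.6, 6, 0, 0, -2.48, 0],
    [38.7, -2.9, 6, 0, 0, -2.49, 0],
    [38.7, -1.3, 6, 0, 0, -2.49, 0],
    [38.8, 0.5, 6, 0, 0, -2.48, 0],
    [38.7, 2.1, 6, 0, 0, -2.49, 0],
    [38.6, 3.8, 6, 0, 0, -2.49, 0],
    [0, 0, 0, 0, 0, 0, 0]
  ]
}}

```text
time: 2.0
position: [0.5154, 0.0792, 0.2992]
orientation: [-3.139, -0.001, 1.468]
force: [-0.2, 0.0, 0.4]
grip_width: 0.0004
```

```bash
python3 - <<'E'
from h import *
m=ctrl.camera_model("wrist");s=ctrl.sense();im=ctrl.camera("wrist")
cv2.imwrite("pics/w1.png",im[:,:,::-1]);print(s['position'],s['orientation'],s['force'],s['grip_width'],s['time']);print(m)
np.save('w1.npy',dict(m),allow_pickle=True)
def proj(m,p):
    c=m['R']@p+m['t'];th=np.arctan2(np.hypot(c[0],c[1]),c[2]);K=m['intrinsics'];e=c[:2]/np.hypot(*c[:2]);return K[:2,2]+K[0,0]*th*e
for n,p in dict(knobtop=rig(-.0706,.122,.255),cap=rig(.005,.122,.249),barL=rig(-.058,.05,.202),barR=rig(-.058,-.05,.202)).items(): print(n,proj(m,p))
E
```

```text
[0.51540743 0.07919685 0.29921901] [-3.13923041e+00 -1.35694925e-03  1.46838687e+00] [-0.21530229  0.0139543   0.35970931] 0.00044603068367966934 2.0
{'intrinsics': array([[297.31863964,   0.        , 254.61444624],
       [  0.        , 297.31863964, 192.45975718],
       [  0.        ,   0.        ,   1.        ]]), 'R': array([[ 0.99457707, -0.10399535, -0.0011949 ],
       [-0.09908606, -0.95099175,  0.29291065],
       [-0.03159769, -0.29120382, -0.95613907]]), 't': array([-0.50402026,  0.07386209,  0.47033782])}
knobtop [324.37164912 231.97047013]
cap [419.6801814  225.49952502]
barL [317.65676482 278.88650718]
barR [307.01787056 352.36642299]
```

View pics/w1.png

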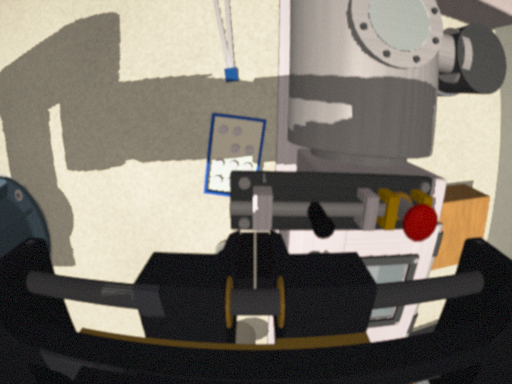

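The wrist view has the cap at (420,222) and the knob's top near (322,230), within 3 px of prediction. Refining slightly, and computing the descend-and-push rows.

```bash
python3 - <<'E'
from h import *
m=np.load('w1.npy',allow_pickle=True).item()
im=cv2.imread('pics/w1.png').astype(int);k=(im[:,:,2]>130)&(im[:,:,1]<50)&(im[:,:,0]<60);v,u=np.nonzero(k);print(u.mean(),v.mean(),len(u),np.ptp(u),np.ptp(v))
c=onz(*fray(m,u.mean(),v.mean()),.248);print(c,torig(c))
g=im.sum(2)<110;g[:190]=0;g[240:]=0;g[:,:298]=0;g[:,345:]=0
v,u=np.nonzero(g);print(u.min(),u.max(),v.min(),v.max(),len(u));
t=v>=v.max()-9;print(u[t].mean(),v[t].mean());k=onz(*fray(m,u[t].mean(),v[t].mean()),.255);print(k,torig(k))
s=ctrl.sense();print(s['position'],s['orientation'])
P=rig(-.115,.1215,.25)
rows(interp(s['position'],Ro.from_euler('xyz',s['orientation']),P,Rt(),2))
E
```

```text
422.7355516637478 220.48511383537652 571 28 30
[0.63807784 0.06593271 0.248     ] [0.0075699  0.12548422 0.248     ]
305 338 196 236 600
323.05696202531647 230.5379746835443
[0.55912734 0.07204972 0.255     ] [-0.07157945  0.12303884  0.255     ]
[0.5153717 0.0772344 0.299603 ] [-3.13954012e+00  4.17868472e-05  1.46645588e+00]
[-1.0, 0.4, 24.8, -0.06, 0.0, 0.11, 0]
[-1.0, 0.3, 24.8, -0.06, 0.0, 0.11, 0]
end [0.51578198 0.07517781 0.25000203] [3.14155063e+00 4.56467551e-05 1.46261616e+00] [-0.11500911  0.12146737  0.25000203]
```

Call:
{"method": "apply_moves", "body": {
  "series": [
    [0, 0, 25, 0, 0, 0, 0],
    [0, 0, 24, 0, 0, 0, 0],
    [0, 8, 0, 0, 0, 0, 0],
    [0, 6, 0, 0, 0, 0, 0],
    [0, 5, 0, 0, 0, 0, 0],
    [0, 5, 0, 0, 0, 0, 0]
  ]
}}

```text
time: 2.65
position: [0.5407, 0.0721, 0.253]
orientation: [3.14, 0.0, 1.462]
force: [-3.2, -2.3, 3.1]
grip_width: 0.0006
```

Call:
{"method": "apply_moves", "body": {
  "series": [
    [0, 5, 0, 0, 0, 0, 0],
    [0, 4, 0, 0, 0, 0, 0],
    [0, 0, 0, 0, 0, 0, 0]
  ]
}}

```text
time: 2.95
position: [0.5493, 0.0717, 0.2519]
orientation: [3.141, -0.0, 1.463]
force: [0.5, 0.6, 0.3]
grip_width: 0.0002
```

```bash
sed -i 's/O=np.array(\[.617,-.058,0\])/O=np.array([.619,-.056,0])/' h.py; python3 - <<'E'
from h import *
s=ctrl.sense();print(torig(s['position']),s['force'])
a=ctrl.camera("wrist");b=ctrl.camera("top")
b=cv2.resize(b[120:220,185:305],(460,384),interpolation=cv2.INTER_CUBIC)
a=a[100:300,220:480];a=cv2.resize(a,(499,384))
cv2.imwrite("pics/w2.png",np.hstack([a[:,:340],b])[:,:,::-1])
E
```

```text
[-0.0830576   0.11944754  0.25193363] [0.52456324 0.55891127 0.27558696]
```

View pics/w2.png

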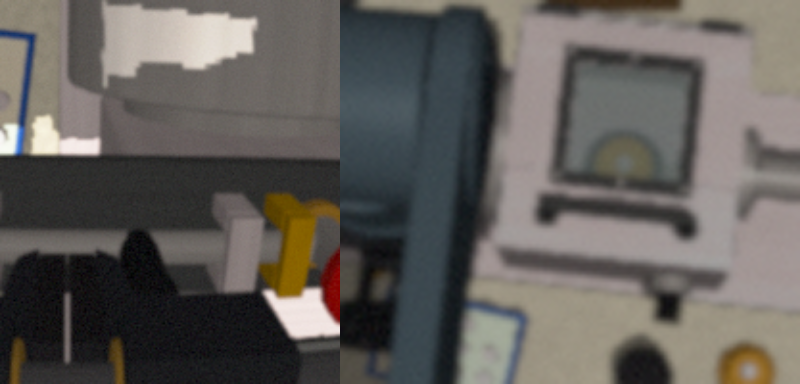

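The finger's far face is right beside the knob (wrist crop x≈120 against the knob at 125–170), so the fingers are thinner than assumed. Continue pushing.

Call:
{"method": "apply_moves", "body": {
  "series": [
    [0, 4, 0, 0, 0, 0, 0],
    [0, 4, 0, 0, 0, 0, 0],
    [0, 4, 0, 0, 0, 0, 0],
    [0, 3, 0, 0, 0, 0, 0]
  ]
}}

```text
time: 3.45
position: [0.5638, 0.0702, 0.2515]
orientation: [-3.141, -0.0, 1.463]
force: [-3.5, 0.6, 0.8]
grip_width: 0.0006
```

Call:
{"method": "apply_moves", "body": {
  "series": [
    [0, 2, 0, 0, 0, 0, 0],
    [0, 2, 0, 0, 0, 0, 0],
    [0, 2, 0, 0, 0, 0, 0]
  ]
}}

```text
time: 3.75
position: [0.5675, 0.0698, 0.2513]
orientation: [-3.136, 0.0, 1.463]
force: [-18.3, 1.1, 9.5]
grip_width: 0.0008
```

Call:
{"method": "apply_moves", "body": {
  "series": [
    [0, 1, 0, 0, 0, 0, 0],
    [0, 0, 0, 0, 0, 0, 0]
  ]
}}

```text
time: 3.95
position: [0.5675, 0.0698, 0.2513]
orientation: [-3.133, 0.001, 1.463]
force: [-17.6, 0.3, 8.6]
grip_width: 0.0004
```

```bash
python3 - <<'E'
from h import *
s=ctrl.sense();print(s['position'],torig(s['position']),s['force']);m=ctrl.camera_model("wrist")
a=ctrl.camera("wrist");cv2.imwrite("pics/w3r.png",a[:,:,::-1])
np.save('w3.npy',dict(m),allow_pickle=True)
cv2.imwrite("pics/w3.png",cv2.resize(a[150:290,230:460],(690,420),interpolation=cv2.INTER_CUBIC)[:,:,::-1])
E
```

```text
[0.56752721 0.06980972 0.25133477] [-0.06475909  0.11951483  0.25133477] [-17.64629642   0.26772395   8.60385646]
```

View pics/w3.png

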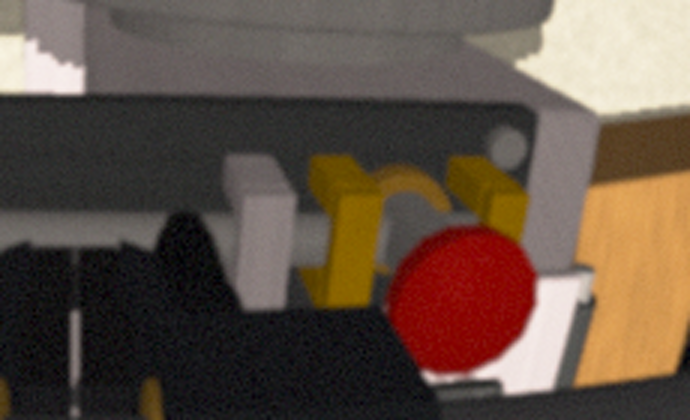

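Solid resistance (18 N, no advance). The bolt's tip seems to be through both eyes. Back off and up, then check the knob-to-cap distance (should be 50 mm).

Call:
{"method": "apply_moves", "body": {
  "series": [
    [0, -15, 0, 0, 0, 0, 0],
    [0, -20, 0, 0, 0, 0, 0],
    [0, 0, -30, 0, 0, 0, 30],
    [0, 0, -30, 0, 0, 0, 30],
    [0, 0, 0, 0, 0, 0, 30]
  ]
}}

```text
time: 4.5
position: [0.5383, 0.073, 0.3167]
orientation: [3.132, -0.0, 1.463]
force: [0.8, -0.6, 0.8]
grip_width: 0.0221
```

```bash
python3 - <<'E'
from h import *
s=ctrl.sense();print(s['position'],torig(s['position']),s['force'],s['grip_width']);m=ctrl.camera_model("wrist")
a=ctrl.camera("wrist");cv2.imwrite("pics/w4r.png",a[:,:,::-1])
np.save('w4.npy',dict(m),allow_pickle=True)
cv2.imwrite("pics/w4.png",cv2.resize(a[150:290,230:460],(690,420),interpolation=cv2.INTER_CUBIC)[:,:,::-1])
im=a[:,:,::-1].astype(int)
k=(im[:,:,2]>130)&(im[:,:,1]<50)&(im[:,:,0]<60);v,u=np.nonzero(k);c=onz(*fray(m,u.mean(),v.mean()),.248);print(u.mean(),v.mean(),torig(c))
E
```

```text
[0.53833006 0.07298227 0.31671008] [-0.0941281   0.11951555  0.31671008] [ 0.78130363 -0.63854929  0.75306096] 0.02211739560125206
385.0608308605341 206.38427299703264 [0.00544483 0.1236126  0.248     ]
```

View pics/w4.png

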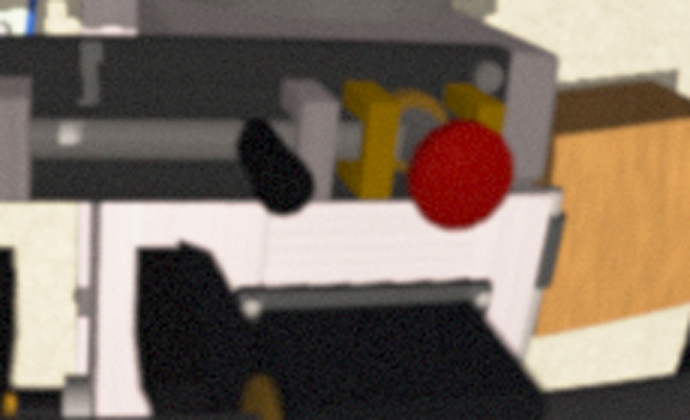

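Knob top centre is at crop (288,190), cap at (462,173).

```bash
python3 - <<'E'
from h import *
m=np.load('w4.npy',allow_pickle=True).item()
for x,y in((288,190),(284,190),(292,190)):
    print(torig(onz(*fray(m,230+x/3-.3,150+y/3-.3),.255)))
s=ctrl.sense();print(s['position'],s['orientation'])
p=s['position'];R=Ro.from_euler('xyz',s['orientation'])
B=rig(-.058,0,.30);T=Rt(15)
print("to above bar");rows(interp(p,R,B+[0,0,0],T,4),claw=36)
print("descend");rows([(rig(-.058,0,.30-.0327*i),T) for i in(1,2,3)],B,T,36)
E
```

```text
[-0.04370676  0.12198968  0.255     ]
[-0.04467854  0.12200664  0.255     ]
[-0.04273269  0.12197247  0.255     ]
[0.53744807 0.07300277 0.31432159] [ 3.13522354e+00 -1.38255027e-04  1.46263586e+00]
to above bar
[-29.9, 9.2, 3.6, -3.66, -0.0, 0.0, 36]
[-29.8, 9.0, 4.3, -3.66, -0.0, 0.0, 36]
[-29.9, 8.7, 4.7, -3.66, -0.01, 0.0, 36]
[-29.8, 8.4, 5.4, -3.66, 0.0, 0.0, 36]
end [ 0.56139249 -0.04969796  0.29997474] [2.87970734e+00 3.38475105e-05 1.46260701e+00] [-5.79511758e-02  4.36093839e-05  2.99974738e-01]
descend
[-0.0, -8.5, 31.6, 0.0, 0.0, 0.0, 36]
[-0.0, -8.4, 31.6, 0.0, 0.0, 0.0, 36]
[-0.0, -8.5, 31.6, 0.0, 0.0, 0.0, 36]
end [ 0.56134076 -0.0497362   0.20185623] [2.87979327e+00 2.22044605e-16 1.46258591e+00] [-5.79984705e-02 -5.49410292e-18  2.01856228e-01]
```

Knob measures x ≈ -44 mm (home is -45): bolt home. Now to the handle.

Call:
{"method": "apply_moves", "body": {
  "series": [
    [-30, 9, 3.6, -3.66, 0, 0, 36],
    [-30, 9, 4.3, -3.66, 0, 0, 36],
    [-30, 8.7, 4.7, -3.66, 0, 0, 36],
    [-30, 8.4, 5.4, -3.66, 0, 0, 36],
    [0, 0, 0, 0, 0, 0, 36]
  ]
}}

```text
time: 5.05
position: [0.5584, -0.0528, 0.2949]
orientation: [2.887, 0.0, 1.459]
force: [-0.5, 0.9, 0.1]
grip_width: 0.0362
```

```bash
python3 - <<'E'
from h import *
s=ctrl.sense();print(torig(s['position']),s['orientation'],s['grip_width'])
T=Rt(15)
rows([(rig(-.058,0,.30-.032*i),T) for i in(1,2,3)],claw=36)
a=ctrl.camera("wrist");b=ctrl.camera("side")
b=cv2.resize(b[120:270,170:320],(400,400),interpolation=cv2.INTER_CUBIC);a=a[192:,160:360];a=cv2.resize(a,(400,400))
cv2.imwrite("pics/w5.png",np.hstack([a,b])[:,:,::-1])
E
```

```text
[-0.06061419 -0.00341366  0.29491786] [2.88714114e+00 4.39139126e-04 1.45884621e+00] 0.036188895866845844
[3.4, -4.3, 26.7, -0.42, 0.08, -0.2, 36]
[0.0, -8.2, 30.9, -0.0, -0.0, -0.0, 36]
[0.0, -8.3, 30.9, -0.0, -0.0, -0.0, 36]
end [ 0.56134929 -0.04977114  0.20402897] [ 2.87981153e+00 -1.98445573e-05  1.46257763e+00] [-5.79862267e-02 -3.38101484e-05  2.04028968e-01]
```

View pics/w5.png

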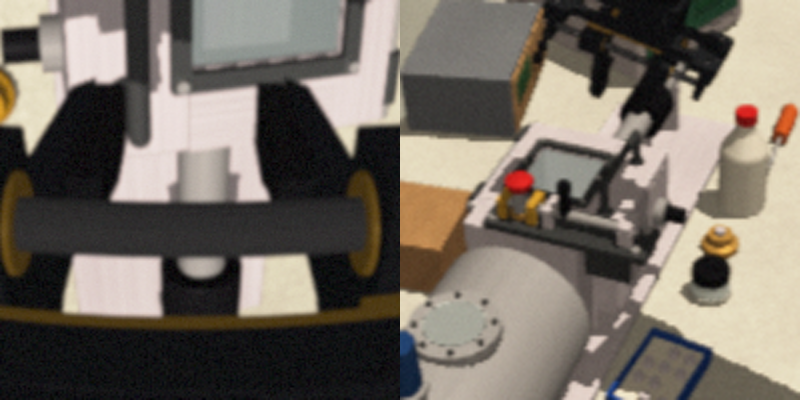

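Wrist crop: bar at x≈138 (px ~229), its end at y≈140; the fingertips are at either side. Check this against the predicted projection before descending.

```bash
python3 - <<'E'
from h import *
m=ctrl.camera_model("wrist")
def proj(m,p):
    c=m['R']@p+m['t'];th=np.arctan2(np.hypot(c[0],c[1]),c[2]);K=m['intrinsics'];e=c[:2]/np.hypot(*c[:2]);q=K[:2,2]+K[0,0]*th*e
    return q,(q-[160,192])*[2,400/192]
for x in(-.063,-.058,-.053):
  for y in(.05,.0,-.05): print(x,y,proj(m,rig(x,y,.202))[1])
E
```

```text
-0.063 0.05 [ 117.31071891 -112.10142548]
-0.063 0.0 [121.61143218  21.41082091]
-0.063 -0.05 [127.10004157 137.93316492]
-0.058 0.05 [ 130.63429964 -112.74328516]
-0.058 0.0 [134.21113348  20.30247273]
-0.058 -0.05 [138.73977281 136.53128544]
-0.053 0.05 [ 143.86743936 -113.34238401]
-0.053 0.0 [146.73154544  19.19676851]
-0.053 -0.05 [150.31404178 135.10431755]
```

Prediction and picture agree within 1–2 mm. Descend and grip.

Call:
{"method": "apply_moves", "body": {
  "series": [
    [3.4, -4.3, 26.7, -0.4, 0, -0.2, 36],
    [0, -8.2, 30.9, 0, 0, 0, 36],
    [0, -8.3, 30.9, 0, 0, 0, 36],
    [0, 0, 0, 0, 0, 0, 36],
    [0, 0, 0, 0, 0, 0, 8],
    [0, 0, 0, 0, 0, 0, 8],
    [0, 0, 0, 0, 0, 0, 8]
  ],
  "newtons": 15
}}

```text
time: 5.85
position: [0.5629, -0.047, 0.208]
orientation: [2.878, 0.001, 1.467]
force: [-15.3, 1.4, 7.1]
grip_width: 0.0145
```

```bash
python3 - <<'E'
from h import *
s=ctrl.sense();p=s['position'];print(torig(p),s['orientation'],s['force'],s['moment'],s['grip_width'])
# arc: 60 deg about hinge, tool tilt 15 -> -20
H=np.array([.092,0,.156]);q=torig(p);r=q-H
r=np.array([-.150,0,.046]);q0=q
w=[]
N=24
for i in range(1,N+1):
    a=np.radians(60*i/N);d=Ro.from_euler('y',a).apply(r)-r
    w.append((rig(*(q0+d)),Rt(15-35*i/N)))
rows(w,claw=8)
E
```

```text
[-0.05675581  0.00291872  0.20800259] [2.87793874e+00 1.36118754e-03 1.46663976e+00] [-15.34187091   1.372926     7.13006779] [ 0.11505616  2.02853747 -0.01668533] 0.014503017841938333
[-0.0, 3.8, -5.7, 1.56, 0.02, 0.24, 8]
[-0.0, 3.8, -5.7, 1.46, -0.0, 0.0, 8]
[-0.0, 4.0, -5.5, 1.46, -0.0, 0.0, 8]
[-0.0, 4.1, -5.6, 1.46, -0.0, 0.0, 8]
[-0.0, 4.1, -5.4, 1.46, -0.0, 0.0, 8]
[-0.0, 4.3, -5.3, 1.46, -0.0, 0.0, 8]
[-0.0, 4.3, -5.3, 1.45, -0.0, 0.0, 8]
[-0.0, 4.5, -5.2, 1.46, -0.0, 0.0, 8]
[-0.0, 4.5, -5.1, 1.46, -0.0, 0.0, 8]
[-0.0, 4.7, -5.1, 1.46, -0.0, 0.0, 8]
[-0.0, 4.7, -4.9, 1.46, -0.0, 0.0, 8]
[-0.0, 4.8, -4.9, 1.46, -0.0, 0.0, 8]
[-0.0, 4.9, -4.8, 1.45, -0.0, 0.0, 8]
[-0.0, 5.0, -4.6, 1.46, -0.0, 0.0, 8]
[-0.0, 5.1, -4.6, 1.46, -0.0, 0.0, 8]
[-0.0, 5.2, -4.5, 1.46, -0.0, 0.0, 8]
[-0.0, 5.2, -4.4, 1.46, -0.0, 0.0, 8]
[-0.0, 5.3, -4.3, 1.46, 0.0, 0.0, 8]
[-0.0, 5.4, -4.2, 1.45, 0.0, 0.0, 8]
[-0.0, 5.5, -4.2, 1.46, 0.0, 0.0, 8]
[-0.0, 5.6, -4.0, 1.46, 0.0, 0.0, 8]
[-0.0, 5.6, -3.9, 1.46, 0.0, 0.0, 8]
[-0.0, 5.7, -3.8, 1.46, 0.0, 0.0, 8]
[-0.0, 5.7, -3.7, 1.46, 0.0, 0.0, 8]
end [ 0.67704744 -0.05934438  0.3149277 ] [-2.79246410e+00 -1.34748083e-05  1.46266773e+00] [0.05806911 0.00294427 0.3149277 ]
```

Grip at 14.5 mm with -15 N: only the near finger touches. Shift back about 2 mm.

Call:
{"method": "apply_moves", "body": {
  "series": [
    [0, -2, 0, 0, 0, 0, 8],
    [0, 0, 0, 0, 0, 0, 8],
    [0, 0, 0, 0, 0, 0, 8]
  ]
}}

```text
time: 6.15
position: [0.5607, -0.0468, 0.2071]
orientation: [2.878, 0.001, 1.466]
force: [-5.1, 2.9, 6.3]
grip_width: 0.0091
```

```bash
cat > arc.py <<'E'
from h import *
def arc(a0,a1,t0,t1,N,off=-.005,p=None):
    # bar follows hinge circle; TCP sits off along tool z from the bar
    H=np.array([.092,0,.156]);r=np.array([-.150,0,.046]);s=ctrl.sense()
    P=lambda a,t:rig(*(H+Ro.from_euler('y',np.radians(a)).apply(r)))+Rt(t).apply([0,0,off])
    d=(s['position']-P(a0,t0));print('offset',d)
    rows([(P(a0+(a1-a0)*i/N,t0+(t1-t0)*i/N)+d,Rt(t0+(t1-t0)*i/N)) for i in range(1,N+1)],s['position'],Rt(t0),8)
E
python3 -c "
from arc import *
s=ctrl.sense();print(torig(s['position']),s['force'],s['moment'])
arc(0,60,15,-20,24)"
```

```text
[-0.05893766  0.002878    0.20705473] [-5.1395736   2.91253427  6.275405  ] [0.29008264 0.67799688 0.05798121]
offset [0.00066518 0.00282267 0.0002251 ]
[-0.0, 3.9, -5.7, 1.46, 0.0, 0.0, 8]
[0.0, 4.0, -5.7, 1.46, 0.0, -0.0, 8]
[-0.0, 4.1, -5.5, 1.45, 0.0, -0.0, 8]
[0.0, 4.2, -5.6, 1.46, -0.0, -0.0, 8]
[0.0, 4.2, -5.4, 1.46, -0.0, -0.0, 8]
[-0.0, 4.4, -5.3, 1.46, -0.0, 0.0, 8]
[0.0, 4.5, -5.3, 1.46, -0.0, -0.0, 8]
[0.0, 4.6, -5.2, 1.46, -0.0, -0.0, 8]
[0.0, 4.7, -5.1, 1.45, -0.0, -0.0, 8]
[-0.0, 4.7, -5.1, 1.46, -0.0, -0.0, 8]
[-0.0, 4.9, -4.9, 1.46, -0.0, -0.0, 8]
[0.0, 5.0, -4.9, 1.46, -0.0, -0.0, 8]
[0.0, 5.0, -4.7, 1.46, -0.0, -0.0, 8]
[0.0, 5.1, -4.7, 1.46, -0.0, -0.0, 8]
[0.0, 5.2, -4.6, 1.45, -0.0, -0.0, 8]
[0.0, 5.3, -4.5, 1.46, -0.0, -0.0, 8]
[0.0, 5.4, -4.4, 1.46, -0.0, 0.0, 8]
[0.0, 5.4, -4.3, 1.46, -0.0, 0.0, 8]
[0.0, 5.5, -4.2, 1.46, -0.0, 0.0, 8]
[0.0, 5.6, -4.1, 1.46, -0.0, 0.0, 8]
[0.0, 5.7, -4.0, 1.46, -0.0, 0.0, 8]
[0.0, 5.8, -3.9, 1.45, -0.0, 0.0, 8]
[0.0, 5.8, -3.8, 1.46, -0.0, 0.0, 8]
[0.0, 5.9, -3.7, 1.46, -0.0, -0.0, 8]
end [ 0.67789498 -0.05950311  0.31376712] [-2.7925268   0.          1.46258591] [0.05892884 0.002878   0.31376712]
```

Call:
{"method": "apply_moves", "body": {
  "series": [
    [0, 0, 0, 0, 0, 0, 8],
    [0, 3.9, -5.7, 1.46, 0, 0, 8],
    [0, 4, -5.7, 1.46, 0, 0, 8],
    [0, 4.1, -5.5, 1.45, 0, 0, 8],
    [0, 4.2, -5.6, 1.46, 0, 0, 8],
    [0, 4.2, -5.4, 1.46, 0, 0, 8],
    [0, 4.4, -5.3, 1.46, 0, 0, 8],
    [0, 0, 0, 0, 0, 0, 8]
  ],
  "newtons": 25
}}

```text
time: 6.95
position: [0.5771, -0.0487, 0.2427]
orientation: [3.037, 0.001, 1.466]
force: [-7.7, -0.6, -2.1]
grip_width: 0.0089
```

```bash
python3 -c "
from arc import *
s=ctrl.sense();print(torig(s['position']),s['orientation'],s['force'],s['moment'],s['grip_width'])
H=np.array([.092,0,.156]);r=Ro.from_euler('y',15,degrees=True).apply([-.150,0,.046])
print(H+r+Ro.from_euler('z',YAW).inv().apply(Rt(6.25).apply([0,0,-.005])))"
```

```text
[-0.04245313  0.00273178  0.24267685] [3.03677064e+00 8.75650761e-04 1.46600321e+00] [-7.74085745 -0.55779178 -2.08624131] [-0.04507137  1.23458267 -0.0870794 ] 0.008889502581634456
[-4.15275322e-02  2.99406578e-21  2.44225726e-01]
```

Tracking well with small forces. Continue.

Call:
{"method": "apply_moves", "body": {
  "series": [
    [0, 4.5, -5.3, 1.46, 0, 0, 8],
    [0, 4.6, -5.2, 1.46, 0, 0, 8],
    [0, 4.7, -5.1, 1.45, 0, 0, 8],
    [0, 4.7, -5.1, 1.46, 0, 0, 8],
    [0, 4.9, -4.9, 1.46, 0, 0, 8],
    [0, 5, -4.9, 1.46, 0, 0, 8],
    [0, 5, -4.7, 1.46, 0, 0, 8],
    [0, 5.1, -4.7, 1.46, 0, 0, 8],
    [0, 5.2, -4.6, 1.45, 0, 0, 8]
  ]
}}

```text
time: 7.85
position: [0.6194, -0.0537, 0.2885]
orientation: [-3.017, 0.002, 1.465]
force: [-9.8, -1.2, 3.9]
grip_width: 0.0092
```

Call:
{"method": "apply_moves", "body": {
  "series": [
    [0, 5.3, -4.5, 1.46, 0, 0, 8],
    [0, 5.4, -4.4, 1.46, 0, 0, 8],
    [0, 5.4, -4.3, 1.46, 0, 0, 8],
    [0, 5.5, -4.2, 1.46, 0, 0, 8],
    [0, 5.6, -4.1, 1.46, 0, 0, 8],
    [0, 5.7, -4, 1.46, 0, 0, 8],
    [0, 5.8, -3.9, 1.45, 0, 0, 8],
    [0, 5.8, -3.8, 1.46, 0, 0, 8],
    [0, 5.9, -3.7, 1.46, 0, 0, 8],
    [0, 0, 0, 0, 0, 0, 8],
    [0, 0, 0, 0, 0, 0, 8]
  ]
}}

```text
time: 8.95
position: [0.6777, -0.0607, 0.3152]
orientation: [-2.795, 0.004, 1.464]
force: [-5.1, -3.7, 8.9]
grip_width: 0.009
```

```bash
python3 -c "
from arc import *
s=ctrl.sense();print(torig(s['position']),s['orientation'],s['force'],s['moment'],s['grip_width'])
H=np.array([.092,0,.156]);Rr=Ro.from_euler('xyz',s['orientation'])
for o in(.0,.003,.005,.008):
  b=torig(s['position']+Rr.apply([0,0,o]))-H
  print(o,np.hypot(b[0],b[2]),np.degrees(np.arctan2(b[2],-b[0])-np.arctan2(.046,.15)))
a=ctrl.camera('side');b=ctrl.camera('top')
cv2.imwrite('pics/e.png',np.hstack([cv2.resize(a[90:270,170:350],(400,400),interpolation=2),cv2.resize(b[80:230,180:330],(400,400),interpolation=2)])[:,:,::-1])
np.save('e.npy',dict(ctrl.camera_model('wrist')),allow_pickle=True)
"
```

```text
[0.0588657  0.00168836 0.31516502] [-2.79463461  0.00363306  1.46442536] [-5.10901395 -3.6802241   8.91728983] [-0.57372077  1.07980591  0.19489442] 0.008999440727944752
0.0 0.16257732003061584 61.191332375436644
0.003 0.1600309577621317 60.62790439547456
0.005 0.1583422103594063 60.24224253821664
0.008 0.15582290443091634 59.6481211867971
```

View pics/e.png

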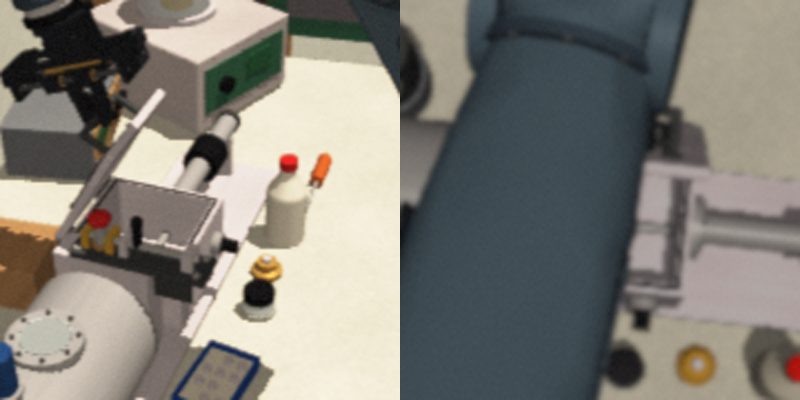

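Side view: lid raised and gripped, bolt knob still by the keeper, all bystanders in place. The lid's far free corner is at crop (161,93). Cross-check the angle with it.

```bash
python3 -c "
from h import *
m=ctrl.camera_model('side');H=np.array([.092,0,.156])
for a in(54,57,60,63,66):
  o=[]
  for z in(.006,-.006):
    p=rig(*(H+Ro.from_euler('y',np.radians(a)).apply([-.177,-.085,z])));c=m['intrinsics']@(m['R']@p+m['t']);c=c/c[2]
    o.append(np.round((c[:2]-[170,90])*400/180,1))
  print(a,o)
s=ctrl.sense();print(s['position'],s['force'],s['time'])
"
```

```text
54 [array([167.8,  95.7]), array([174.7, 101.4])]
57 [array([162.3,  91.5]), array([169.4,  96.9])]
60 [array([156.5,  87.5]), array([163.9,  92.7])]
63 [array([150.7,  83.8]), array([158.2,  88.7])]
66 [array([144.7,  80.4]), array([152.4,  84.9])]
[ 0.67753598 -0.06065033  0.3151186 ] [-5.36290475 -4.68378865  8.81532653] 9.05
```

Picture agrees with 60° within about 2°. Hold briefly to check steadiness, then hand in.

Call:
{"method": "apply_moves", "body": {
  "series": [
    [0, 0, 0, 0, 0, 0, 8],
    [0, 0, 0, 0, 0, 0, 8],
    [0, 0, 0, 0, 0, 0, 8],
    [0, 0, 0, 0, 0, 0, 8],
    [0, 0, 0, 0, 0, 0, 8],
    [0, 0, 0, 0, 0, 0, 8],
    [0, 0, 0, 0, 0, 0, 8],
    [0, 0, 0, 0, 0, 0, 8]
  ]
}}

```text
time: 9.85
position: [0.6774, -0.0606, 0.3151]
orientation: [-2.795, 0.004, 1.464]
force: [-5.3, -4.2, 8.3]
grip_width: 0.0093
```

```bash
python3 -c "
from h import *
s=ctrl.sense();print(torig(s['position']),s['force'],s['grip_width'],abs(s['joint_velocities']).max())
p=torig(s['position']+Ro.from_euler('xyz',s['orientation']).apply([0,0,.0065]))-[.092,0,.156]
a=np.degrees(np.arctan2(p[2],-p[0])-np.arctan2(.046,.15));print(a)
if abs(a-60)<1.5: print(ctrl.sign_off())
"
```

```text
[0.05857882 0.00174265 0.31509442] [-5.25516342 -4.16169515  8.27927042] 0.009309886098040777 0.00134903974735108
59.83980125658016
the job is handed in; nothing more can be done
None
```

I slid the bolt home first, with the lid still shut, then gripped the lid's bar handle, raised it to 60° and handed in with the handle still held. The job took about 9.9 s of the 42 s allowed.

- **Bolt:** I pushed the knob with closed fingers until it met firm resistance, about 18 N with no further advance. Afterwards the wrist camera put the knob at x ≈ -44 mm, against -45 mm for fully home, so it agrees to about 1 mm. I did not measure the knob again after lifting the lid.
- **Lid angle:** The held position works out to 59.8°. In the side picture the lid's free corner sits about where 60° puts it, to within roughly 2°.
- **Steadiness:** Over the last 0.8 s before hand-in the arm was still and the grip stayed closed on the bar at about 9 mm. A steady force of about 10 N remains on the tool, which I take to be leftover grip strain.
- **First grip:** It was about 2 mm off centre, with 15 N on one finger. I corrected that before lifting.
- **Bystanders:** The tray, brass holder, jar, bottle and screwdriver looked undisturbed in the last side picture. The tweezers were out of that view, and I did not measure any of these positions.

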